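Fill the empty pockets of the thread-spool block

ROBOT

A 7-joint arm with a two-finger parallel gripper is mounted at the origin on a cart in front of the work surface, level with it; the furniture and walls round the work are solid. World frame = base frame: x ahead of the robot, y to its left, z up, the work surface at z = 0. Lengths are in mm, angles in rad, forces in N, time in s.
With the tool pointing down it reaches from about 425 to 950 mm from the base axis. Payload 16.7 kg.
Tool frame: the origin (TCP) lies midway between the tips of the shut fingers; the grasp point (between the pads) lies 19 mm behind it; z points along the fingers, y is the line along which they close (so a half turn about z gives the same grasp; the last joint's range is limited). The gripper opens to 94 mm and grips with 3 to 60 N. Pads are 16 mm wide; open, the fingers measure 119 mm over their backs; the gripper's body (75 mm by 177 mm) begins 78 mm behind the grasp point.
Start: joints at [1.183, 0.426, 0.074, 1.606, -0.034, 1.111, -0.067], TCP at [159.633, -655.814, 205.467] pointing down, gripper open.
Joint ranges: [-2.85, 2.85], [-0.5, 2.14], [-1.23, 1.37], [0.21, 2.46], [-1.02, 4.16], [0.16, 2.05], [-2.73, 2.73]. Speed limits (rad/s): [1.89, 1.89, 2.39, 2.39, 3.01, 3.01, 3.01].

INTERFACE

Orientations are given as a 3x3 rotation matrix whose columns are the frame's x, y, z axes.
In Python, from bench import bot gives the robot as it stands.
- The arm moves only by the shell command python3 -m handwheel 'ROWS' [OPENING] [FORCE]. ROWS is JSON, a list of rows, each a list of 4 numbers: the shift along the tool's x, y, z in units of 40 mm (1.0 is 40 mm), then the turn about the tool's z in degrees. A call has exactly 10 rows; each row is the pose to reach, as a shift and turn from the pose commanded when the call began, along the tool's axes at that moment; what a row does not reach only later rows make up. A row lasts 1/8 s, in which the tool goes at most 62.5 mm and 10.7 degrees, less where a joint would pass 70% of its speed; a pose out of reach is approached as far as the arm can. A call with a gripper value outside its range is refused whole. OPENING is the closure in counts, from 0 (fully open) to 255 (shut), set as the call begins (- or left out, the last holds). The fingers move at their own pace and stop on an object; FORCE is the grip in N (left out, the last holds). Time passes only in rows, so rows that repeat a pose let the fingers close, or fill a call up. It gives the time, the measured TCP pose, the force, the opening and the grip force at its end, in the units of the state.
- bot.observe(): the state, without advancing time (a new reading comes with each control period).
- bot.camera(name): name is "scene" or "top" or "wrist"; returns the picture (480x640x3 uint8, red, green, blue); there is no depth.
- bot.get_calibration(name): a dict with "intrinsics" (3x3 intrinsics, pixels), "R" (3x3) and "t" (3): a world point X has camera coordinates R X + t; the wrist camera has in their place "mount" (4x4, takes a point from camera to tool coordinates, whose origin is the TCP and whose axes are the flange's). Camera axes: x right, y down, z forward; pixel columns grow to the right and rows downward; lengths in mm; the calibration is good to about 2 mm. A picture is of the moment at which its call begins: read the wrist's pose just before it. get_calibration takes no time and is no camera call.
- bot.hand_in(): hands the job in; it is judged then, once.
The state is a dict: "time_s": time; "qpos": joint angles; "dq": joint speeds; "joint_torque": joint torques, N m; "eef_pos": TCP position; "ee_rot": TCP orientation; "wrist_force": force on the tool from outside, world axes, zero at the start; "wrist_torque": the same for the moment, N m; "opening": opening from 0.0 (shut) to 1.0 (fully open); "grip_force": force on a finger pad.
Only numpy, scipy, OpenCV 4.12 (cv2) and the standard library are available. Lean on these libraries where they do the work, as an engineer would, in place of code of your own. Each camera call takes 0.05 s, during which the arm holds its last target. There are 200 camera calls.

TASK

Two pockets of the wooden spool block are empty. Take the two spare red thread spools that stand to the right of the block, near the dropper bottle and the grey eraser (not the lone spool at the far back of the bench), and stand one in each empty pocket, upright and fully down on the pocket floor; leave the spool that is already in the block in its pocket.

Things in the scene. Friction and masses are not known exactly. Their poses are not given: they have to be found in the camera images.
- spool_block: pale wooden block fixed to the bench, 95 (its x) x 245 (its y) x 28 mm tall, turned up to 30 degrees; origin: centre of its underside, on the bench top. Three round pockets along its y, centres at y = -75, 0, +75 mm, x = 0: 60 mm wide, 18 mm deep, floor 10 mm above the bench. Any one holds a spool; the two empty ones show a brass screw head in the floor.
- stocked_spool: spool of red thread with pale flanges, 42 mm in diameter, 60 mm tall, about 60 g; origin at the centre of its underside, z up along its axis; round, so it can be gripped across its diameter from any side. This one already stands in one of the block's pockets.
- spare_spool_1: spool of red thread with pale flanges, 42 mm in diameter, 60 mm tall, about 60 g; origin at the centre of its underside, z up along its axis; round, so it can be gripped across its diameter from any side. A spare, standing on the bench to the right of the block, in easy reach (not the spool at the far back of the bench).
- spare_spool_2: spool of red thread with pale flanges, 42 mm in diameter, 60 mm tall, about 60 g; origin at the centre of its underside, z up along its axis; round, so it can be gripped across its diameter from any side. The other spare, likewise standing on the bench to the right of the block; an amber dropper bottle and a grey eraser block stand near the spares and are not wanted.
Things that resemble listed ones, but are neither listed nor needed, are in the scene too. Leave any purple, turquoise or yellow look-alike of the spare_spool_2 alone.

How it is judged:
By the outcome, as a careful person would: the job done as asked, in the order asked, and still so for the second after the job is handed in, with the robot touching nothing.
It also fails if it takes over 56 s, if anything falls off the work surface, if the arm or the gripper's body presses on something with over 40 N, if the wrist force passes 120 N, or if a joint passes its speed limit or range.

## Working session

There is one attempt and no reset: what is moved stays moved. The work goes in short steps, Python scripts to look and compute and a shell command to move; the robot and the scene stay as the last step left them, time stands still between calls to the robot, and variables do not carry over. Pictures are saved under pics/ and viewed, at most 10 in all, crops included, and the job is handed in when it is done.

```bash
mkdir -p pics; ls; cat > h.py <<'E'
import numpy as np, cv2
from bench import bot
def ray(name,u,v,z,st=None):
    c=bot.get_calibration(name);K=np.array(c["intrinsics"])
    d=np.linalg.solve(K,[u,v,1.])
    if name=="wrist":
        M=np.array(c["mount"]);R=np.array(st["ee_rot"]);p=np.array(st["eef_pos"])
        o=p+R@M[:3,3];d=R@M[:3,:3]@d
    else:
        R=np.array(c["R"]);o=-R.T@np.array(c["t"]);d=R.T@d
    return o+d*(z-o[2])/d[2]
def snap(name,f):
    im=bot.camera(name);cv2.imwrite(f"pics/{f}.png",cv2.cvtColor(im,cv2.COLOR_RGB2BGR));return im
E
python3 - <<'E'
from h import *
np.set_printoptions(precision=3,suppress=True)
s=bot.observe();print(s)
snap("top","top0");snap("scene","sc0")
for n in("top","scene","wrist"):print(n,bot.get_calibration(n))
E
```

```text
pics
{'time_s': 0.0, 'qpos': array([ 1.183,  0.427,  0.074,  1.607, -0.034,  1.111, -0.067]), 'dq': array([ 0.001, -0.002,  0.001, -0.001,  0.001,  0.   ,  0.   ]), 'joint_torque': array([  0.003, -93.58 ,   3.668, -45.418,  -0.049,   0.02 ,   0.   ]), 'eef_pos': array([ 159.519, -655.43 ,  204.772]), 'ee_rot': array([[ 0.972,  0.236, -0.   ],
       [ 0.237, -0.972,  0.001],
       [-0.   , -0.001, -1.   ]]), 'wrist_force': array([-0.674,  0.427,  0.127]), 'wrist_torque': array([-0.007,  0.005,  0.019]), 'grip_force': 0.0, 'opening': 1.0004132309174112}
top {'intrinsics': array([[545.93 ,   0.   , 319.98 ],
       [  0.   , 545.93 , 240.225],
       [  0.   ,   0.   ,   1.   ]]), 'R': array([[ 0.018, -1.   , -0.015],
       [-0.983, -0.015, -0.18 ],
       [ 0.18 ,  0.018, -0.983]]), 't': array([ -53.467,  535.084, 1147.886])}
scene {'intrinsics': array([[505.305,   0.   , 325.462],
       [  0.   , 505.305, 246.909],
       [  0.   ,   0.   ,   1.   ]]), 'R': array([[-0.892, -0.452, -0.006],
       [-0.224,  0.453, -0.863],
       [ 0.393, -0.768, -0.505]]), 't': array([459.074, 191.982, 742.534])}
wrist {'intrinsics': array([[364.626,   0.   , 323.922],
       [  0.   , 364.626, 240.319],
       [  0.   ,   0.   ,   1.   ]]), 'mount': array([[  -0.001,   -0.963,   -0.269,   79.374],
       [   1.   ,   -0.001,   -0.   ,    0.63 ],
       [   0.   ,   -0.269,    0.963, -179.19 ],
       [   0.   ,    0.   ,    0.   ,    1.   ]])}
```

View pics/top0.png

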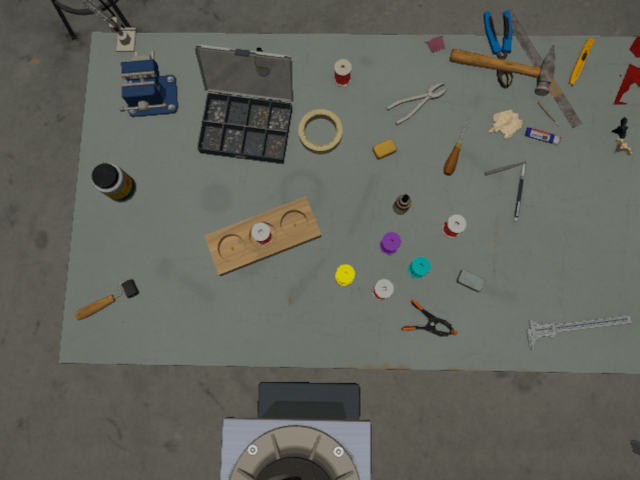

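View pics/sc0.png

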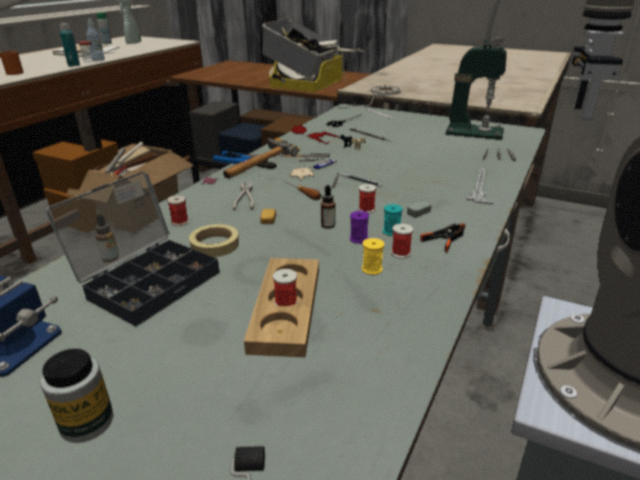

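The top view shows red spools at (455,223), (384,288), (261,232), which is in the middle pocket, and (343,71) at the far back. The two spares are (455,223) and (384,288): they stand right of the block, near the bottle (403,203) and the eraser (470,280). Yellow (345,274), purple (391,243) and turquoise (420,267) are look-alikes.

```bash
cat > m.py <<'E'
from h import *
np.set_printoptions(precision=1,suppress=True)
im=cv2.imread("pics/top0.png")
cv2.imwrite("pics/crop0.png",cv2.resize(im[180:320,195:500],None,fx=2.6,fy=2.6,interpolation=cv2.INTER_CUBIC))
hsv=cv2.cvtColor(im,cv2.COLOR_BGR2HSV)
for nm,(u,v) in dict(A=(455,223),B=(384,288),stock=(261,232)).items():
    w=(hsv[v-16:v+16,u-16:u+16,2]>140)&(hsv[v-16:v+16,u-16:u+16,1]<60)
    n,l,stt,c=cv2.connectedComponentsWithStats(w.astype(np.uint8))
    i=1+np.argmax(stt[1:,4]);p=c[i]+[u-16,v-16]
    print(nm,p,stt[i],ray("top",*p,70 if nm=="stock" else 60))
for nm,(u,v) in dict(purple=(391,240),turq=(420,264),yel=(345,271)).items(): print(nm,ray("top",u,v,60))
print("bottle",ray("top",403,200,80),"eraser",ray("top",470,280,15))
g=cv2.inRange(hsv,(8,60,120),(25,200,255));g[:, :200]=0;g[:,330:]=0;g[:190]=0;g[280:]=0
n,l,stt,c=cv2.connectedComponentsWithStats(g);i=1+np.argmax(stt[1:,4])
cn=max(cv2.findContours((l==i).astype(np.uint8),0,2)[0],key=cv2.contourArea)
b=cv2.boxPoints(cv2.minAreaRect(cn))
q=cv2.approxPolyDP(cv2.convexHull(cn),6,True)[:,0]
for p in q: print(p,ray("top",*p,28),ray("top",*p,0)[:2])
E
python3 m.py
```

```text
A [456.6 223.2] [  9   8  18  18 249] [ 575.8 -341.1   60. ]
B [383.8 288.1] [  6   7  20  19 269] [ 432.2 -182.6   60. ]
stock [260.1 231.3] [  7   7  18  18 254] [549.6  84.7  70. ]
purple [ 536.6 -198.6   60. ]
turq [ 485.2 -260.4   60. ]
yel [467.4 -99.7  60. ]
bottle [ 621.  -222.6   80. ] eraser [ 457.5 -377.8   15. ]
[306 197] [638.5 -10.8  28. ] [646.   -9.5]
[321 234] [553.8 -46.2  28. ] [559.2 -45.8]
[218 274] [460.3 179.8  28. ] [463.6 185.5]
[205 235] [547.6 213.5  28. ] [552.9 220.1]
```

View pics/crop0.png

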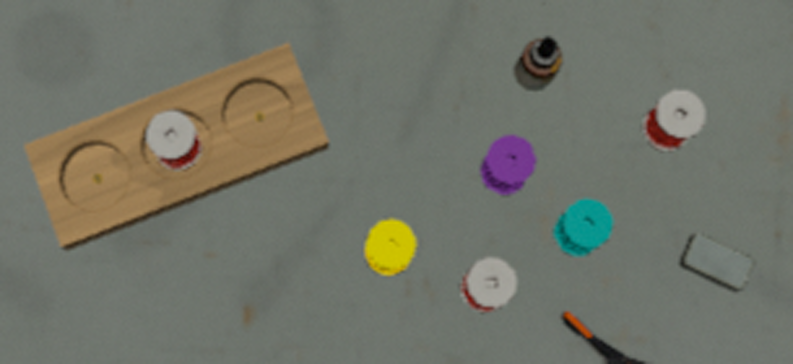

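The crop confirms the set-up: spares at crop (490,283) and (679,115) with white flanges and red thread, the stocked spool in the middle pocket, and brass screws at (97,178) and (260,117). One tool orientation suits everything, closing along the block's x (about 22° from world x).

```bash
cat >> h.py <<'E'
YA=np.deg2rad(22.3)   # closing direction
L=np.array([521.6,153.4]);R_=np.array([578.4,14.6])
def go(x,y,z,st=None):
    s=st or bot.observe();R=np.array(s["ee_rot"]);p=np.array(s["eef_pos"])
    d=R.T@(np.array([x,y,z])-p)/40
    a=np.rad2deg(np.arctan2(R[1,1],R[0,1]));t=a-np.rad2deg(YA)
    print("rows:",d.round(2),"turn",round((t+90)%180-90,1),"mm",round(np.linalg.norm(d)*40),"t",round(s["time_s"],2),"wf",np.round(s["wrist_force"],1))
E
python3 -c "
from h import *
print(ray('top',232.3,248.5,10),ray('top',295,225,10),L,R_)
go(575.8,-341.1,200)"
python3 -m handwheel '[[1.2,-0.52,0,-10],[2.4,-1.04,0,-20],[3.6,-1.56,0,-30],[4.8,-2.08,0,-40],[6,-2.6,0,-50],[7.2,-3.12,0,-60],[8.4,-3.64,0,-70],[9.6,-4.16,0,-80],[10.8,-4.68,0,-90],[11.98,-5.18,0,-98.6]]' 0 20
python3 - <<'E'
from h import *
s=bot.observe();snap("wrist","w1");print(s["qpos"])
go(575.8,-341.1,200,s);
M=bot.get_calibration("wrist");m=np.array(M["mount"]);K=np.array(M["intrinsics"])
R=np.array(s["ee_rot"]);c=m[:3,:3].T@(R.T@(np.array([575.8,-341.1,60])-s["eef_pos"])-m[:3,3]);print("expect top at",(K@c/c[2])[:2])
E
```

```text
[520.86443651 154.04789726  10.        ] [577.2632987   13.58010124  10.        ] [521.6 153.4] [578.4  14.6]
rows: [11.97 -5.17  0.13] turn 81.4 mm 522 t 0.1 wf [-0.2 -0.7 -0.3]
time_s: 1.35
eef_pos: [577.3, -340.0, 205.3]
ee_rot: [[-0.384, 0.923, -0.0], [0.923, 0.384, 0.0], [0.0, -0.0, -1.0]]
wrist_force: [0.4, -1.3, 0.4]
opening: 1.002
grip_force: 0.0
[ 0.73961679  0.44957669 -0.41542098  1.59384532  0.19415614  1.13963673
  0.6734555 ]
rows: [-0.01 -0.04  0.13] turn 0.3 mm 6 t 1.35 wf [ 0.4 -1.3  0.4]
expect top at [320.96467476 227.12952564]
```

View pics/w1.png

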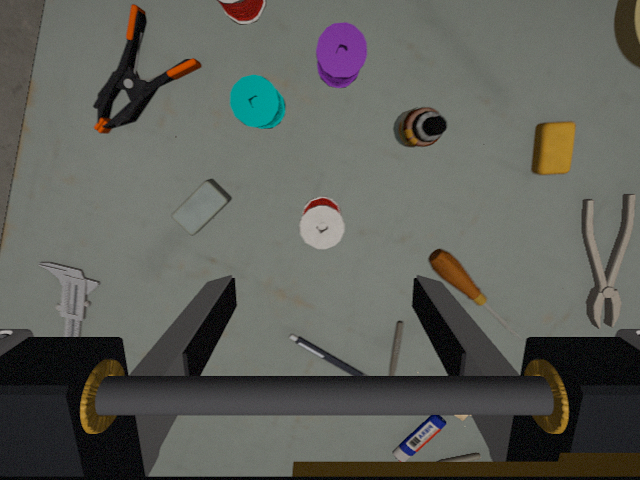

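The spool's top sits at (322,228), within 1 px of the predicted (321,227), and the finger paths are clear. I'll descend and grip.

```bash

python3 -m handwheel '[[0,-0.03,1,0],[0,-0.03,2,0],[0,-0.03,3,0],[0,-0.03,3.7,0],[0,-0.03,4.2,0],[0,-0.03,4.45,0],[0,-0.03,4.45,0],[0,-0.03,4.45,0],[0,-0.03,4.45,0],[0,-0.03,4.45,0]]' 0 20
python3 -m handwheel '[[0,0,0,0],[0,0,0,0],[0,0,0,0],[0,0,0,0],[0,0,0,0],[0,0,0,0],[0,0,0,0],[0,0,0,0],[0,0,0,0],[0,0,0,0]]' 255 20
python3 -m handwheel '[[0,0,-0.3,0],[0,0,-0.8,0],[0,0,-1.6,0],[0,0,-2.4,0],[0,0,-3.2,0],[0,0,-3.8,0],[0,0,-4,0],[0,0,-4,0],[0,0,-4,0],[0,0,-4,0]]'
python3 -c "
from h import *
go(*L,187)"
```

```text
time_s: 2.65
eef_pos: [575.4, -341.8, 28.1]
ee_rot: [[-0.379, 0.925, 0.001], [0.925, 0.379, -0.0], [-0.001, 0.0, -1.0]]
wrist_force: [-0.4, 0.4, -0.4]
opening: 0.998
grip_force: 0.0
time_s: 3.9
eef_pos: [575.1, -341.6, 27.5]
ee_rot: [[-0.379, 0.925, -0.0], [0.925, 0.379, 0.0], [0.0, 0.0, -1.0]]
wrist_force: [0.2, -0.3, -0.0]
opening: 0.437
grip_force: 20.0
time_s: 5.15
eef_pos: [574.8, -341.4, 186.5]
ee_rot: [[-0.379, 0.925, -0.001], [0.925, 0.379, 0.001], [0.001, -0.001, -1.0]]
wrist_force: [0.0, -0.4, -0.4]
opening: 0.442
grip_force: 20.0
rows: [11.95  3.46  0.  ] turn -0.0 mm 498 t 5.15 wf [ 0.  -0.4 -0.4]
```

```bash

python3 -m handwheel '[[0.7,0.2,0,0],[2,0.6,0,0],[3.4,1,0,0],[4.8,1.4,0,0],[6.2,1.8,0,0],[7.6,2.2,0,0],[9,2.6,0,0],[10.3,3,0,0],[11.3,3.3,0,0],[11.95,3.46,0,0]]'
python3 - <<'E'
from h import *
s=bot.observe();snap("wrist","w2");print(s["opening"])
go(*L,40,s)
E
```

```text
time_s: 6.4
eef_pos: [521.3, 155.4, 187.2]
ee_rot: [[-0.381, 0.925, -0.001], [0.925, 0.381, 0.0], [0.001, -0.0, -1.0]]
wrist_force: [1.1, 0.6, -1.2]
opening: 0.441
grip_force: 20.0
0.44138217935682134
rows: [-0.05 -0.01  3.68] turn 0.1 mm 147 t 6.4 wf [ 1.1  0.6 -1.2]
```

View pics/w2.png

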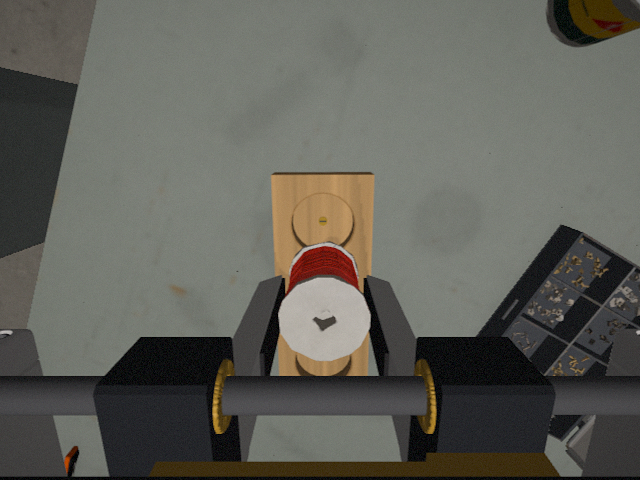

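The spool is held upright. The far-left pocket's screw is at (323,220), and the block's edges run square to the fingers.

```bash
python3 - <<'E'
from h import *
s=bot.observe();q=ray("wrist",323,220.5,10,s);print(q)
for u,v in((273,173),(375,173)):print(ray("wrist",u,v,28,s))
go(q[0],q[1],38,s)
E
```

```text
[521.13553159 157.54885145  10.        ]
[460.27522964 184.83148722  28.        ]
[546.69465528 220.62128919  28.        ]
rows: [-0.03  0.    3.73] turn 0.2 mm 149 t 6.45 wf [-1.3  3.8 -0.2]
```

```bash

python3 -m handwheel '[[0,0,0.5,0],[0,0,1,0],[0,0,1.5,0],[0,0,1.9,0],[0,0,2,0],[0,0,2,0],[0,0,2,0],[0,0,2,0],[0,0,2,0],[0,0,2,0]]'
python3 - <<'E'
from h import *
s=bot.observe();im=snap("wrist","w3")
M=bot.get_calibration("wrist");m=np.array(M["mount"]);K=np.array(M["intrinsics"]);R=np.array(s["ee_rot"])
c=m[:3,:3].T@(R.T@(np.array([*L,10])-s["eef_pos"])-m[:3,3]);p=(K@c/c[2])[:2];print(p)
u,v=p.astype(int)
g=cv2.cvtColor(im,cv2.COLOR_RGB2HSV)[v-25:v+25,u-25:u+25].astype(int)
w=(g[...,1]>150).astype(np.uint8);n,l,st,cc=cv2.connectedComponentsWithStats(w)
for i in range(1,n):
    if st[i,4]>8: q=cc[i]+[u-25,v-25];print(q,st[i,4],ray("wrist",*q,10,s))
# far edge of the block
b=cv2.inRange(cv2.cvtColor(im,cv2.COLOR_RGB2HSV),(8,60,100),(25,200,255))
col=[np.where(b[:,x]>0)[0].min() for x in(300,322,345)];print(col,ray("wrist",322,col[1],28,s)-75*0)
go(*L,37.5,s)
E
```

```text
time_s: 7.7
eef_pos: [522.0, 153.2, 107.7]
ee_rot: [[-0.379, 0.925, 0.0], [0.925, 0.379, 0.0], [-0.0, 0.0, -1.0]]
wrist_force: [-0.3, 0.1, -0.5]
opening: 0.441
grip_force: 20.0
[322.30463306 240.20607499]
[321.57142857 237.97959184] 49 [520.37930265 154.86652701  10.        ]
[322.70206897 256.78896552] 725 [527.08193755 140.78841764  10.        ]
[np.int64(182), np.int64(182), np.int64(182)] [503.46697903 197.48605218  28.        ]
rows: [ 0.01 -0.01  1.75] turn -0.0 mm 70 t 7.7 wf [-0.3  0.1 -0.5]
```

View pics/w3.png

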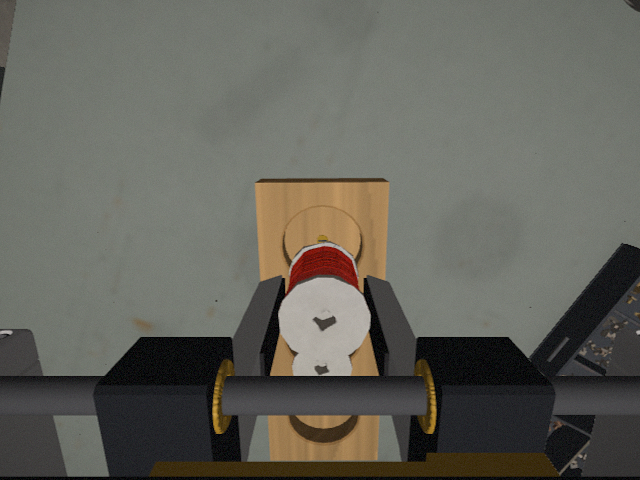

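Screw at (322,238): pocket centre (520.4,154.9), agreeing with the top view. I'll lower the spool and release it.

```bash

python3 -m handwheel '[[0.03,0,0.4,0],[0.03,0,0.8,0],[0.03,0,1.1,0],[0.03,0,1.3,0],[0.03,0,1.5,0],[0.03,0,1.6,0],[0.03,0,1.68,0],[0.03,0,1.75,0],[0.03,0,1.75,0],[0.03,0,1.75,0]]'
python3 -m handwheel '[[0,0,0,0],[0,0,0,0],[0,0,0,0],[0,0,0,0],[0,0,0,0],[0,0,0,0],[0,0,0,0],[0,0,0,0],[0,0,0,0],[0,0,0,0]]' 0
python3 -m handwheel '[[0,0,-0.3,0],[0,0,-0.8,0],[0,0,-1.6,0],[0,0,-2.4,0],[0,0,-3.2,0],[0,0,-3.8,0],[0,0,-4.1,0],[0,0,-4.1,0],[0,0,-4.1,0],[0,0,-4.1,0]]'
python3 -c "
from h import *
go(432.2,-182.6,200)"
```

```text
time_s: 9.0
eef_pos: [521.6, 154.3, 37.6]
ee_rot: [[-0.379, 0.925, 0.0], [0.925, 0.379, 0.0], [0.0, 0.0, -1.0]]
wrist_force: [0.3, -0.5, -0.3]
opening: 0.439
grip_force: 20.0
time_s: 10.25
eef_pos: [521.5, 154.3, 37.5]
ee_rot: [[-0.379, 0.925, 0.0], [0.925, 0.379, 0.0], [0.0, 0.0, -1.0]]
wrist_force: [0.9, 0.1, -0.1]
opening: 0.998
grip_force: 0.0
time_s: 11.5
eef_pos: [521.1, 154.2, 200.7]
ee_rot: [[-0.379, 0.925, -0.001], [0.925, 0.379, -0.0], [0.0, -0.001, -1.0]]
wrist_force: [0.4, -0.3, 0.5]
opening: 0.997
grip_force: 0.0
rows: [-6.95 -5.25  0.02] turn -0.0 mm 348 t 11.5 wf [ 0.4 -0.3  0.5]
```

```bash

python3 -m handwheel '[[-0.6,-0.45,0,0],[-1.6,-1.2,0,0],[-2.6,-1.95,0,0],[-3.6,-2.7,0,0],[-4.6,-3.5,0,0],[-5.6,-4.25,0,0],[-6.5,-4.9,0,0],[-6.95,-5.25,0,0],[-6.95,-5.25,0,0],[-6.95,-5.25,0,0]]'
python3 - <<'E'
from h import *
s=bot.observe();im=snap("wrist","w4");snap("top","top1")
M=bot.get_calibration("wrist");m=np.array(M["mount"]);K=np.array(M["intrinsics"]);R=np.array(s["ee_rot"])
c=m[:3,:3].T@(R.T@(np.array([432.2,-182.6,60])-s["eef_pos"])-m[:3,3]);p=(K@c/c[2])[:2];print("expect",p)
g=cv2.cvtColor(im,cv2.COLOR_RGB2HSV);w=((g[...,2]>140)&(g[...,1]<60)).astype(np.uint8)
n,l,st,cc=cv2.connectedComponentsWithStats(w)
for i in range(1,n):
    if st[i,4]>300: print(cc[i],st[i],ray("wrist",*cc[i],60,s))
go(432.2,-182.6,27.5,s)
t=cv2.imread("pics/top1.png")[180:300,190:420]
a=cv2.resize(t,None,fx=2.6,fy=2.6)
b=cv2.resize(cv2.imread("pics/w4.png"),None,fx=.4,fy=.4)
o=np.zeros((600,640,3),np.uint8);o[:a.shape[0],:a.shape[1]]=a;o[330:330+192,:256]=b
cv2.imwrite("pics/c1.png",o)
E
```

```text
time_s: 12.75
eef_pos: [432.8, -181.7, 201.2]
ee_rot: [[-0.38, 0.925, -0.0], [0.925, 0.38, 0.001], [0.001, -0.0, -1.0]]
wrist_force: [0.4, -1.3, 1.1]
opening: 1.001
grip_force: 0.0
expect [321.92754131 228.45030148]
[37.978644   35.31847398] [   0    0   78   83 4823] [ 165.84570965 -122.43512408   60.        ]
[321.66056246 228.62720733] [ 299  207   46   44 1529] [ 432.03879095 -182.84392082   60.        ]
rows: [-0.02 -0.02  4.34] turn 0.0 mm 174 t 12.75 wf [ 0.4 -1.3  1.1]
```

View pics/c1.png

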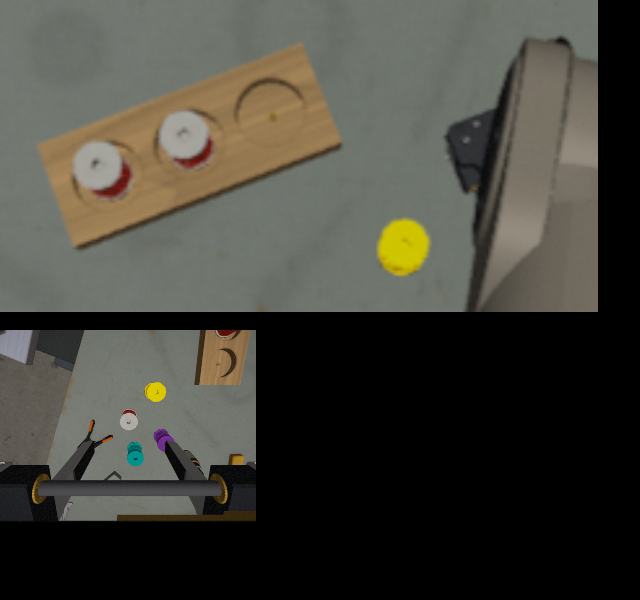

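The first spool stands in the left pocket like the stocked one. The second spare's top is at (322,229) in the wrist view, as predicted. I'll grasp it.

```bash

python3 -m handwheel '[[-0.01,-0.02,1,0],[-0.01,-0.02,2,0],[-0.01,-0.02,3,0],[-0.01,-0.02,3.7,0],[-0.01,-0.02,4.1,0],[-0.01,-0.02,4.34,0],[-0.01,-0.02,4.34,0],[-0.01,-0.02,4.34,0],[-0.01,-0.02,4.34,0],[-0.01,-0.02,4.34,0]]' 0 20
python3 -m handwheel '[[0,0,0,0],[0,0,0,0],[0,0,0,0],[0,0,0,0],[0,0,0,0],[0,0,0,0],[0,0,0,0],[0,0,0,0],[0,0,0,0],[0,0,0,0]]' 255 20
python3 -m handwheel '[[0,0,-0.3,0],[0,0,-0.8,0],[0,0,-1.6,0],[0,0,-2.4,0],[0,0,-3.2,0],[0,0,-3.8,0],[0,0,-4,0],[0,0,-4,0],[0,0,-4,0],[0,0,-4,0]]'
python3 -c "
from h import *
go(577.9,14.2,187)"
```

```text
time_s: 14.1
eef_pos: [432.3, -183.4, 28.3]
ee_rot: [[-0.379, 0.925, 0.001], [0.925, 0.379, -0.0], [-0.001, 0.001, -1.0]]
wrist_force: [0.5, -0.1, -0.8]
opening: 0.998
grip_force: 0.0
time_s: 15.35
eef_pos: [432.0, -183.2, 27.9]
ee_rot: [[-0.379, 0.925, -0.0], [0.925, 0.379, 0.0], [0.0, 0.0, -1.0]]
wrist_force: [-0.5, 0.9, 0.1]
opening: 0.441
grip_force: 20.0
time_s: 16.6
eef_pos: [431.6, -183.1, 187.1]
ee_rot: [[-0.379, 0.925, -0.001], [0.925, 0.379, 0.001], [0.001, -0.001, -1.0]]
wrist_force: [-0.3, -0.9, -1.4]
opening: 0.442
grip_force: 20.0
rows: [3.18 5.25 0.  ] turn -0.0 mm 246 t 16.6 wf [-0.3 -0.9 -1.4]
```

```bash

python3 -m handwheel '[[0.3,0.5,0,0],[0.9,1.5,0,0],[1.5,2.5,0,0],[2.1,3.5,0,0],[2.7,4.5,0,0],[3.05,5.05,0,0],[3.18,5.25,0,0],[3.18,5.25,0,0],[3.18,5.25,0,0],[3.18,5.25,0,0]]'
python3 -m handwheel '[[0,0,0.5,0],[0,0,1,0],[0,0,1.5,0],[0,0,1.9,0],[0,0,2,0],[0,0,2,0],[0,0,2,0],[0,0,2,0],[0,0,2,0],[0,0,2,0]]'
python3 -c "
from h import *
go(577.9,14.2,37.9)"
```

```text
time_s: 17.85
eef_pos: [577.8, 13.0, 188.0]
ee_rot: [[-0.378, 0.926, 0.0], [0.926, 0.378, -0.0], [-0.0, -0.0, -1.0]]
wrist_force: [0.1, -0.5, -0.9]
opening: 0.443
grip_force: 20.0
time_s: 19.1
eef_pos: [578.2, 14.0, 108.1]
ee_rot: [[-0.379, 0.925, 0.0], [0.925, 0.379, -0.0], [-0.0, 0.0, -1.0]]
wrist_force: [-0.0, -0.4, -1.2]
opening: 0.437
grip_force: 20.0
rows: [ 0.01 -0.    1.75] turn -0.0 mm 70 t 19.1 wf [-0.  -0.4 -1.2]
```

```bash

python3 -m handwheel '[[0,0,0.4,0],[0,0,0.8,0],[0,0,1.1,0],[0,0,1.3,0],[0,0,1.5,0],[0,0,1.6,0],[0,0,1.68,0],[0,0,1.75,0],[0,0,1.75,0],[0,0,1.75,0]]'
python3 -m handwheel '[[0,0,0,0],[0,0,0,0],[0,0,0,0],[0,0,0,0],[0,0,0,0],[0,0,0,0],[0,0,0,0],[0,0,0,0],[0,0,0,0],[0,0,0,0]]' 0
python3 -m handwheel '[[0,0,-0.3,0],[0,0,-0.8,0],[0,0,-1.6,0],[0,0,-2.4,0],[0,0,-3.2,0],[0,0,-3.8,0],[0,0,-4.1,0],[0,0,-4.1,0],[0,0,-4.1,0],[0,0,-4.1,0]]'
python3 -m handwheel '[[-0.6,0,0,0],[-1.6,0,0,0],[-2.6,0,0,0],[-3.6,0,0,0],[-4.6,0,0,0],[-5.6,0,0,0],[-6.3,0,0,0],[-6.5,0,0,0],[-6.5,0,0,0],[-6.5,0,0,0]]'
python3 - <<'E'
from h import *
snap("top","top2");snap("scene","sc2")
a=cv2.resize(cv2.imread("pics/top2.png")[180:300,190:390],None,fx=2.5,fy=2.5)
b=cv2.resize(cv2.imread("pics/sc2.png")[230:370,220:360],None,fx=2,fy=2)
o=np.zeros((590,500,3),np.uint8);o[:300]=a;o[305:585,:280]=b;cv2.imwrite("pics/c2.png",o)
im=cv2.imread("pics/top2.png");hsv=cv2.cvtColor(im,cv2.COLOR_BGR2HSV)
w=((hsv[...,2]>140)&(hsv[...,1]<60)).astype(np.uint8)[180:300,200:330]
n,l,st,c=cv2.connectedComponentsWithStats(w)
for i in range(1,n):
    if st[i,4]>100: print(st[i,2:],ray("top",*(c[i]+[200,180]),70))
E
```

```text
time_s: 20.35
eef_pos: [578.2, 14.1, 38.0]
ee_rot: [[-0.379, 0.925, 0.0], [0.925, 0.379, 0.0], [-0.0, 0.0, -1.0]]
wrist_force: [0.6, -0.4, -0.6]
opening: 0.439
grip_force: 20.0
time_s: 21.6
eef_pos: [578.1, 14.1, 37.9]
ee_rot: [[-0.379, 0.925, 0.0], [0.925, 0.379, 0.0], [0.0, 0.0, -1.0]]
wrist_force: [-0.8, 0.6, -0.0]
opening: 1.0
grip_force: 0.0
time_s: 22.85
eef_pos: [577.7, 14.1, 201.0]
ee_rot: [[-0.379, 0.925, -0.001], [0.925, 0.379, 0.0], [0.001, -0.001, -1.0]]
wrist_force: [-0.4, 0.2, -0.1]
opening: 1.001
grip_force: 0.0
time_s: 24.1
eef_pos: [676.5, -224.9, 202.0]
ee_rot: [[-0.381, 0.925, -0.0], [0.925, 0.381, 0.001], [0.001, 0.0, -1.0]]
wrist_force: [-0.9, -0.0, -0.2]
opening: 1.002
grip_force: 0.0
[ 20  18 266] [578.54610296  15.10392128  70.        ]
[ 20  19 272] [549.56134217  84.78963308  70.        ]
[ 19  19 268] [522.43561159 155.32815477  70.        ]
```

View pics/c2.png

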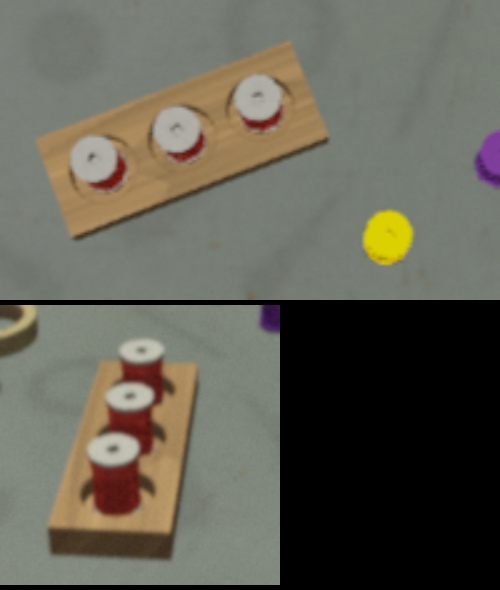

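All three spools stand upright in their pockets, with tops at crop (95,157), (177,128) and (258,96). The centres match the pockets to about 2 mm, and the stocked spool has not moved.

```bash
python3 -c "
from bench import bot
print(bot.hand_in())"
```

```text
the job is handed in; nothing more can be done
None
```

The job is handed in: both spare red spools stand upright in the two empty pockets within about 2 mm of centre, the stocked spool stayed in place, and it took about 24 s of the 56 s allowed.

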